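Start the transport logger and lift the vial carrier for handover

TASK

Get the sample carrier ready to be handed over: take the stylus from its stand and with its tip press the logger's recessed start button fully down for two seconds, then put the stylus back in its stand, fully seated. After that take the carrier by its bar handle, lift it until its underside is about 10 cm above the bench, and keep it there, level and still, with every vial seated in its well: the job finishes with you holding the carrier in the air, so do not put it down or let go. Do not press with the fingers, push gently, and leave everything else on the bench where it lies.

Things in the scene. Friction and masses are not known exactly. Their poses are not given: they have to be found in the camera images.
- carrier_handle (a point): Middle of the carrier's bar handle, on the bar's axis, 112 mm above the carrier's underside. A horizontal bar with a black rubber sleeve, 18 mm thick, free between two 20 mm wide uprights 122 mm apart; it runs along this frame's y (z up). Bar and uprights end 122 mm above the underside, the vials below them at 65 mm. The logger lies beyond the upright at the -y end.
- carrier_base (a point): Point of the carrier's underside straight below the bar's middle, same axes; 0 mm above the bench while it stands. The aluminium deck reaches 115 mm from it to -y, 75 mm to +y, 45 mm either way in x, and bears a white vial block under the bar. Carrier with vials 0.35 to 0.6 kg; the balance point lies below the bar, about 20 mm from its middle towards the logger.
- button_recess (a point): Centre of the mouth of the round recess in the flat top of the logger (grey and white box, 74 x 42 mm, dark display beside the recess), 92 mm from the bar's middle along -y of the carrier, 51 mm above the carrier's underside. The recess is 12 mm wide; the start button in it is a black disc 10 mm across, its top 3 mm below the mouth.
- logger_button (a joint): Travel of the start button in m: 0 released, 0.003 fully down; it moves straight down and springs back. About 1.6 N starts it moving, 4 N brings it fully down.
- stylus_center (a point): Half-way up the stylus: a round aluminium rod 160 mm long, 12 mm thick over its upper 107 mm (hold it there), with a collar 22 mm across 48 to 53 mm from the tip; below, an 8 mm steel shank that tapers over the last 20 mm to a 5 mm tip. 60 g. z points from tip to top. At the start it stands upright in its stand, tip down, its top 172 mm above the bench.
- stylus_tip (a point): The lower end of the stylus, on its axis, 80 mm below stylus_center.
- stand_mouth (a point): Centre of the round mouth of the hole in the top of the stylus stand, 60 mm above the bench. The stand is fixed: a grey block 40 x 40 mm on a dark foot 86 x 74 x 10 mm. The hole is 12 mm wide and 50 mm deep, with a 3 mm chamfer at the mouth. With the stylus in place its collar rests on the block's top, the tip 48 mm below the mouth.
- analyser_edge (a point): Top of the upright edge nearest the robot of the gas analyser, a big fixed box 265 mm high that stands behind the work. From this edge one side runs back to the left (away 47, left 88 per 100 mm), the other back to the right (away 88, right 47 per 100 mm). Do not run into it on the way across.
- thread_tape: Bystander: a white roll of thread tape lying flat, 48 mm across, 13 mm high; origin at the centre of its underside.
- brass_tee: Bystander: a brass tube tee lying on the bench, 32 x 44 x 16 mm; origin at the centre of its underside.
- vial_2_center (a point): Centre, half-way up, of the capped sample vial in the carrier's front middle well, 23 mm across, 52 mm tall, 12 g, standing loose in a 25 mm wide and 26 mm deep well; the well's axis is at x -18.5, y +0 mm of the carrier_base frame, and the seated vial's centre 39 mm above carrier_base.
- vial_3_center (a point): Centre, half-way up, of the capped sample vial in the carrier's front left well, 23 mm across, 52 mm tall, 12 g, standing loose in a 25 mm wide and 26 mm deep well; the well's axis is at x -18.5, y +36 mm of the carrier_base frame, and the seated vial's centre 39 mm above carrier_base.
- vial_4_center (a point): Centre, half-way up, of the capped sample vial in the carrier's back middle well, 23 mm across, 52 mm tall, 12 g, standing loose in a 25 mm wide and 26 mm deep well; the well's axis is at x +18.5, y +0 mm of the carrier_base frame, and the seated vial's centre 39 mm above carrier_base.
- vial_5_center (a point): Centre, half-way up, of the capped sample vial in the carrier's back left well, 23 mm across, 52 mm tall, 12 g, standing loose in a 25 mm wide and 26 mm deep well; the well's axis is at x +18.5, y +36 mm of the carrier_base frame, and the seated vial's centre 39 mm above carrier_base.
Things that resemble listed ones, but are neither listed nor needed, are in the scene too. What is shaped like the part that bears stylus_center but green or purple is not meant.

How it is judged (in metres and radians):
On the way, in this order (a step that is already met when the one before it is completed fails the run):
1. the start button is held down by the stylus, itself held in the fingers, for a second or more, the carrier standing on the bench (value of joint logger_button above 0.0022 m and contact force between stylus and carrier above 0.8 N and contact force between the fingers and stylus above 1 N and contact force between the fingers and carrier below 0.1 N and height (world z) of carrier_base below 0.01 m and horizontal distance between stylus_tip and button_recess below 0.008 m), for 1 s.
2. the stylus is back in its stand, fully seated and let go, the carrier still standing on the bench (horizontal distance between stylus_tip and stand_mouth below 0.008 m and z of stylus_tip in the frame of stand_mouth below -0.043 m and angle between stylus_center's own z axis and vertical below 0.12 rad and contact force between the fingers and stylus below 0.05 N and height (world z) of carrier_base below 0.01 m), for 0.2 s.
At the end, for the whole second after the job is handed in: The carrier hangs from the fingers, underside 70 to 150 mm above the bench, tilted under 5 degrees, slower than 0.02 m/s and 0.15 rad/s; each vial seated (within 6 mm sideways, 8 mm in height); the stylus seated in its stand and let go (tip within 8 mm of the axis, 43 mm or more deep) (height (world z) of carrier_base between 0.07 and 0.15 m and angle between carrier_handle's own z axis and vertical below 0.09 rad and contact force between the fingers and carrier above 2 N and linear speed of carrier below 0.02 m/s and angular speed of carrier below 0.15 rad/s and x of vial_2_center in the frame of carrier_base between -0.0245 and -0.0125 m and y of vial_2_center in the frame of carrier_base between -0.006 and 0.006 m and z of vial_2_center in the frame of carrier_base between 0.031 and 0.047 m and x of vial_3_center in the frame of carrier_base between -0.0245 and -0.0125 m and y of vial_3_center in the frame of carrier_base between 0.03 and 0.042 m and z of vial_3_center in the frame of carrier_base between 0.031 and 0.047 m and x of vial_4_center in the frame of carrier_base between 0.0125 and 0.0245 m and y of vial_4_center in the frame of carrier_base between -0.006 and 0.006 m and z of vial_4_center in the frame of carrier_base between 0.031 and 0.047 m and x of vial_5_center in the frame of carrier_base between 0.0125 and 0.0245 m and y of vial_5_center in the frame of carrier_base between 0.03 and 0.042 m and z of vial_5_center in the frame of carrier_base between 0.031 and 0.047 m and horizontal distance between stylus_tip and stand_mouth below 0.008 m and z of stylus_tip in the frame of stand_mouth below -0.043 m and angle between stylus_center's own z axis and vertical below 0.12 rad and contact force between the fingers and stylus below 0.05 N); the arm keeps its last pose, push and grip.
It fails at once if the carrier is tipped by more than 0.3 rad (angle between carrier_handle's own z axis and vertical above 0.3 rad).
It fails at once if the stylus pushes on the carrier with more than 30 N (contact force between stylus and carrier above 30 N).
It fails at once if the start button is pressed by the fingers (value of joint logger_button above 0.0015 m and contact force between stylus and carrier below 0.05 N and contact force between the fingers and carrier above 0.5 N).
It fails at once if the tape roll or the tee is shifted by more than 20 mm (distance of any of thread_tape, brass_tee from where it was at the start of the episode above 0.02 m).
It also fails if it takes over 70 s, if anything falls off the work surface, if the arm or the gripper's body presses on something with over 40 N, if the wrist force passes 120 N, or if a joint passes its speed limit or range.

ROBOT

A 6-joint arm with a two-finger parallel gripper is mounted at the origin on the work surface; the furniture and walls round the work are solid. World frame = base frame: x ahead of the robot, y to its left, z up, the work surface at z = 0. Lengths are in m, angles in degrees, forces in N, time in s.
With the tool pointing down it reaches from about 0.4 to 0.825 m from the base axis. Payload 7 kg.
Tool frame: the origin (TCP) lies midway between the tips of the shut fingers; the grasp point (between the pads) lies 19 mm behind it; z points along the fingers, x is the direction in which the jaws open and shut, and the axes are right-handed (so a half turn about z gives the same grasp; the last joint's range is limited). The gripper opens to 88 mm and grips with 3 to 60 N. Pads are 19 mm wide; open, the fingers measure 130 mm over their backs; the gripper's body (78 mm by 193 mm) begins 47 mm behind the grasp point.
Start: joints at [93.226, 20.546, 0.682, 0, -70.136, -16.507], TCP at [0.155, 0.657, 0.227] pointing down, gripper open.
Joint ranges: [-176.03, 176.03], [-82.01, 121.73], [-58.28, 71.71], [-173.87, 95.51], [-174.79, -0.11], [-173.66, 173.66]. Speed limits (degrees/s): [136.94, 136.94, 172.46, 180, 180, 180].

INTERFACE

Orientations are given as [roll, pitch, yaw] about the fixed x, y, z axes, in that order (R = Rz(yaw) Ry(pitch) Rx(roll)).
In Python, from plant import * gives the robot as it stands. The module is installed in compiled form; this text tells all that it offers.
- The arm moves only by the shell command python3 -m pendant 'ROWS' [OPENING]. ROWS is JSON, a list that holds one entry, the list of rows, each a list of 6 numbers: the shift along the world's x, y, z in mm, then the turn, a rotation vector about the world's x, y, z in degrees. A call has 1 to 10 rows; each row is the pose to reach, as a shift and turn from the pose commanded when the call began; what a row does not reach only later rows make up. A row lasts 1/8 s, in which the tool goes at most 62.5 mm and 10.7 degrees, less where a joint would pass 70% of its speed; a pose out of reach is approached as far as the arm can. A call with a gripper value outside its range is refused whole. OPENING is the closure, from -1 (fully open) to 1 (shut), set as the call begins (- or left out, the last holds). The fingers move at their own pace and stop on an object; the grip force is fixed at half the most. Time passes only in rows, so rows that repeat a pose let the fingers close. It gives the time, the measured TCP pose, the force and the opening at its end, in the units of the state.
- get_obs(): the state, without advancing time (a new reading comes with each control period).
- snapshot(name): name is "scene" or "top" or "wrist"; returns a dict with "pixels" (420x560x3 uint8, red, green, blue), "depth" (420x560 float32, m along the optical axis (not along the pixel's ray), 0 where there is no reading), "fx", "fy", "cx", "cy" (pixels), "dist" ([k1, k2, p1, p2, k3] as OpenCV has them; the pictures are not rectified), "pose" (4x4, takes a point from camera to world coordinates); the wrist camera has in their place "tool_from_camera" (4x4, takes a point from camera to tool coordinates, whose origin is the TCP and whose axes are the tool frame's). Camera axes: x right, y down, z forward; pixel columns grow to the right and rows downward; lengths in m; the calibration is good to about 2 mm. A picture is of the moment at which its call begins: read the wrist's pose just before it.
- close_job(): hands the job in, once; it reports no verdict.
The state is a dict: "clock": time; "joint_pos": joint angles; "qvel": joint speeds; "tau": joint torques, N m; "tool_pos": TCP position; "orientation": TCP orientation; "force": force on the tool from outside, world axes, zero at the start; "moment": the same for the moment, N m; "opening": finger opening in m.
Only numpy, scipy, OpenCV 4.12 (cv2) and the standard library are available. Lean on these libraries where they do the work, as an engineer would, in place of code of your own. Each camera call takes 0.05 s, during which the arm holds its last target. There are 200 camera calls.

## Working session

There is one attempt and no reset: what is moved stays moved. The work goes in short steps, Python scripts to look and compute and a shell command to move; the robot and the scene stay as the last step left them, time stands still between calls to the robot, and variables do not carry over. Pictures are saved under pics/ and viewed, about 8 in all and at most 12, crops included, and the job is handed in when it is done.

```bash
mkdir -p pics; cat > h.py <<'E'
from plant import *
import numpy as np, cv2, pickle
from scipy.spatial.transform import Rotation as R
def snap(n):
    o=get_obs(); s=snapshot(n)
    if n=="wrist":
        T=np.eye(4); T[:3,:3]=R.from_euler('xyz',o['orientation'],degrees=True).as_matrix(); T[:3,3]=o['tool_pos']
        s['pose']=T@s['tool_from_camera']
    return s
def und(s,uv):
    K=np.array([[s['fx'],0,s['cx']],[0,s['fy'],s['cy']],[0,0,1]])
    return cv2.undistortPoints(np.array(uv,float).reshape(-1,1,2),K,np.array(s['dist'])).reshape(-1,2)
def plane(s,uv,z):
    p=und(s,uv); d=np.c_[p,np.ones(len(p))]@s['pose'][:3,:3].T; c=s['pose'][:3,3]
    return c+d*((z-c[2])/d[:,2])[:,None]
def cloud(s):
    h,w=s['depth'].shape; u,v=np.meshgrid(np.arange(w),np.arange(h))
    p=und(s,np.c_[u.ravel(),v.ravel()]); d=s['depth'].reshape(-1,1)
    P=np.c_[p,np.ones(len(p))]*d
    P=P@s['pose'][:3,:3].T+s['pose'][:3,3]; P[d[:,0]==0]=np.nan
    return P.reshape(h,w,3)
def save(s,name,crop=None,k=1):
    im=s['pixels'][:,:,::-1]
    if crop: x0,y0,x1,y1=crop; im=im[y0:y1,x0:x1]
    cv2.imwrite('pics/'+name+'.png',cv2.resize(im,None,fx=k,fy=k))
E
python3 - <<'E'
from h import *
print(get_obs())
for n in ("scene","top"):
    s=snap(n); pickle.dump(s,open(n+'.pkl','wb')); save(s,n); print(n,s['pose'].round(3).tolist(),s['fx'],s['dist'])
a=cv2.imread('pics/scene.png');b=cv2.imread('pics/top.png')
E
```

```text
{'clock': 0.0, 'joint_pos': array([ 9.32249276e+01,  2.05918871e+01,  6.33419576e-01, -2.23294830e-02,
       -7.01366325e+01, -1.65051657e+01]), 'qvel': array([ 0.03510112,  0.02619416,  0.05557601,  0.05288664, -0.02059976,
       -0.01221598]), 'tau': array([ 1.11887985e-03, -5.82712805e+01,  2.93059409e+01,  6.99733749e+00,
        6.94596136e-03, -1.58343018e-04]), 'tool_pos': array([0.15497769, 0.65644951, 0.22560796]), 'orientation': array([-1.79993105e+02, -9.71454677e-02, -1.03287849e+02]), 'force': array([-0.03800348,  0.22507053,  0.64637845]), 'moment': array([ 0.01268577,  0.01743681, -0.01109474]), 'opening': 0.08753368322705335}
scene [[-0.605, -0.322, 0.728, -0.175], [-0.796, 0.23, -0.56, 0.448], [0.013, -0.918, -0.396, 0.515], [0.0, 0.0, 0.0, 1.0]] 413.1596727543805 [-0.0390612  0.         0.         0.         0.       ]
top [[-0.008, -0.988, 0.153, 0.264], [-1.0, 0.007, -0.01, -0.033], [0.009, -0.153, -0.988, 1.262], [0.0, 0.0, 0.0, 1.0]] 484.5514824039378 [-0.14096028  0.          0.          0.          0.        ]
```

View pics/scene.png

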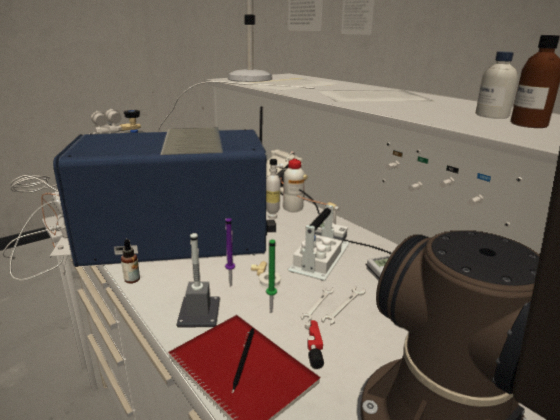

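View pics/top.png

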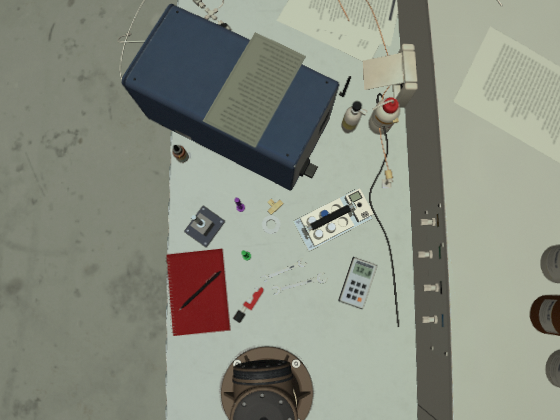

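The top view shows stylus-like objects at (205,220), the aluminium one in the grey stand, at (240,205), purple, and at (246,255), green. I choose the aluminium one. The carrier is at (335,217) with the logger at its right end (362,198), the tape at (271,225), the tee at (275,206) and the analyser edge near (292,188).

```bash
python3 - <<'E'
from h import *
s=pickle.load(open('top.pkl','rb')); P=cloud(s); im=s['pixels'].astype(int)
def st(n,m): 
    v,u=np.nonzero(m); q=P[m]; print(n,len(u),'uv',u.mean().round(1),v.mean().round(1),'xyz med',np.nanmedian(q,0).round(4),'min',np.nanmin(q,0).round(3),'max',np.nanmax(q,0).round(3))
win=lambda u0,u1,v0,v1:(lambda m:(m.__setitem__((slice(v0,v1),slice(u0,u1)),True),m)[1])(np.zeros(im.shape[:2],bool))
Z=P[:,:,2]
st('sty>0.1',win(190,225,200,245)&(Z>.1))
st('stand top',win(190,225,200,245)&(Z>.053)&(Z<.066))
m=win(290,375,185,250)&(Z>.1)&(Z<.13)&(im.max(2)<70)
st('bar',m)
q=P[m][:,:2]; q=q-np.median(q,0); w,V=np.linalg.eigh(np.cov(q.T)); print('bar dir',V[:,1],np.degrees(np.arctan2(V[1,1],V[0,1])), 'ext',np.ptp(q@V[:,1]))
m=win(335,385,180,225)&(Z>.046)&(Z<.056); st('logger top',m)
r=cv2.minAreaRect(P[m][:,:2].astype(np.float32)); print(r)
print('analyser min x at z>.2',); m=win(120,345,0,200)&(Z>.25); q=P[m]; i=q[:,0].argmin(); print(q[i])
st('tape',win(262,282,216,235)&(Z>.006)&(Z<.03)); st('tee',win(265,286,197,215)&(Z>.006)&(Z<.03))
print('left area depth', Z[390,100],Z[390,20],Z[380,265])
w=snap('wrist'); pickle.dump(w,open('w0.pkl','wb'))
c=lambda x0,y0,x1,y1,k:cv2.resize(s['pixels'][y0:y1,x0:x1,::-1],None,fx=k,fy=k,interpolation=cv2.INTER_CUBIC)
a=c(285,180,385,255,5);b=c(180,195,255,270,5)
cv2.imwrite('pics/crop.png',np.hstack([a,cv2.resize(b,(300,375-0)) ]))
E
```

```text
sty>0.1 55 uv 195.9 218.9 xyz med [0.4225 0.1602 0.1594] min [0.419 0.156 0.101] max [0.429 0.169 0.175]
stand top 203 uv 201.9 223.7 xyz med [0.4222 0.1599 0.0606] min [0.398 0.138 0.053] max [0.451 0.188 0.066]
bar 289 uv 330.1 217.0 xyz med [ 0.4299 -0.1545  0.1189] min [ 0.397 -0.203  0.11 ] max [ 0.459 -0.097  0.126]
bar dir [-0.44932101  0.89337038] 116.70012870179607 ext 0.11699598894893024
logger top 419 uv 359.6 204.5 xyz med [ 0.4727 -0.2383  0.0504] min [ 0.431 -0.272  0.046] max [ 0.512 -0.203  0.056]
((0.4696122705936432, -0.23321402072906494), (0.07338711619377136, 0.052587948739528656), 26.10853385925293)
analyser min x at z>.2
[ 0.51531791 -0.05908779  0.250426  ]
tape 187 uv 270.5 224.0 xyz med [ 0.4275 -0.0116  0.0128] min [ 0.404 -0.033  0.006] max [0.449 0.012 0.018]
tee 130 uv 273.8 205.4 xyz med [ 0.478  -0.0172  0.0136] min [ 0.455 -0.041  0.006] max [ 0.498 -0.001  0.022]
left area depth -0.9039445215343562 -0.895853158578543 0.2629161812234444
```

View pics/crop.png

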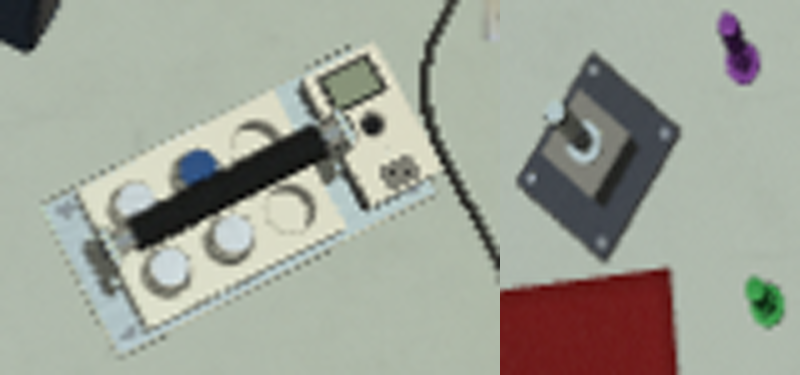

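Bar, logger and stylus heights all match the description. The bar heads at 116.7°, so the tool yaw for gripping it is -153.3° (a turn of -50°). I'm moving above the stylus.

```bash
python3 -m pendant '[[[27,-50,8,0,0,-5],[53,-99,16,0,0,-10],[80,-149,24,0,0,-15],[107,-198,32,0,0,-20],[133,-248,40,0,0,-25],[160,-298,48,0,0,-30],[187,-347,56,0,0,-35],[214,-397,64,0,0,-40],[240,-446,70,0,0,-45],[267,-496,75,0,0,-50]]]' -1
python3 -m pendant '[[[0,0,0,0,0,0],[0,0,0,0,0,0],[0,0,0,0,0,0]]]'
python3 - <<'E'
from h import *
s=snap('wrist'); print(get_obs()['tool_pos'],get_obs()['orientation'],get_obs()['joint_pos']); pickle.dump(s,open('w1.pkl','wb')); save(s,'w1')
t=pickle.load(open('top.pkl','rb')); print('recess',plane(t,[(359,204.5)],.049))
E
```

```text
clock: 1.4
tool_pos: [0.4225, 0.1592, 0.302]
orientation: [180.0, 0.0, -153.4]
force: [0.7, 0.7, 1.1]
opening: 0.0874
clock: 1.78
tool_pos: [0.4217, 0.1617, 0.3014]
orientation: [180.0, -0.0, -153.2]
force: [-0.0, 0.7, 0.6]
opening: 0.0878
[0.42165014 0.1618349  0.30137996] [ 1.79998915e+02 -1.61947137e-02 -1.53164268e+02] [ 4.61215888e+01 -3.70403213e+00 -1.86672523e+01 -6.59608348e-03
 -7.50517075e+01 -1.92841542e+01]
recess [[ 0.47152111 -0.23705462  0.049     ]]
```

View pics/w1.png

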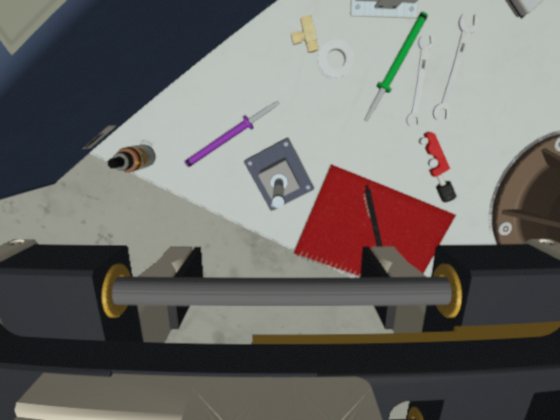

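The wrist view shows the aluminium stylus top at (278,200) and its collar and stand near (280,178). Next I measure the axis.

```bash
python3 - <<'E'
from h import *
s=pickle.load(open('w1.pkl','rb')); P=cloud(s); Z=P[:,:,2]
m=np.zeros(Z.shape,bool); m[130:215,240:320]=True
for a,b in ((.165,.18),(.13,.165),(.08,.13),(.062,.075),(.056,.062)):
    k=m&(Z>a)&(Z<b); q=P[k]; v,u=np.nonzero(k)
    if len(q): print(a,b,len(q),q.mean(0).round(4),'mid',((q.min(0)+q.max(0))/2).round(4),u.mean(),v.mean())
    if a==.165: uv=np.c_[u,v]; print(plane(s,[uv.mean(0)],.172), cv2.minEnclosingCircle(uv.astype(np.float32)))
print(s['pose'].round(3))
for n in ((277.5,199.5),): print(Z[200,278])
m2=np.zeros(Z.shape,bool); m2[95:170,180:285]=True; q=P[m2&(Z>.02)]; print('purple',q.min(0),q.max(0))
E
```

```text
0.165 0.18 135 [0.4257 0.1601 0.1711] mid [0.4255 0.1606 0.1696] 277.77777777777777 201.04444444444445
[[0.42574937 0.15988464 0.172     ]] ((277.71429443359375, 201.0), 6.5854926109313965)
0.13 0.165 74 [0.4272 0.1567 0.1472] mid [0.4263 0.1587 0.1473] 278.14864864864865 191.93243243243242
0.08 0.13 81 [0.4272 0.1569 0.1065] mid [0.4264 0.1591 0.1051] 278.4567901234568 184.58024691358025
0.062 0.075 128 [0.4267 0.1579 0.0652] mid [0.4254 0.159  0.0682] 278.796875 179.296875
0.056 0.062 632 [0.4264 0.1577 0.0598] mid [0.4249 0.1601 0.059 ] 279.11708860759495 178.42879746835442
[[-0.893 -0.433 -0.123  0.455]
 [-0.45   0.859  0.245  0.095]
 [-0.001  0.274 -0.962  0.459]
 [ 0.     0.     0.     1.   ]]
0.17138091905979408
purple [0.42629852 0.11050403 0.0200084 ] [0.502773   0.16158169 0.06240405]
```

```bash
python3 -m pendant '[[[2,-1,-40,0,0,0],[2,-1,-85,0,0,0],[2,-1,-130,0,0,0],[2,-1,-160,0,0,0],[2,-1,-180,0,0,0],[2,-1,-180,0,0,0],[2,-1,-180,0,0,0]]]'
python3 -m pendant '[[[0,0,0,0,0,0],[0,0,0,0,0,0],[0,0,0,0,0,0],[0,0,0,0,0,0],[0,0,0,0,0,0],[0,0,0,0,0,0],[0,0,0,0,0,0],[0,0,0,0,0,0]]]' 1
python3 - <<'E'
from h import *
print(get_obs())
E
```

```text
clock: 2.7
tool_pos: [0.4244, 0.1608, 0.1223]
orientation: [180.0, 0.1, -153.2]
force: [0.7, 0.5, 0.2]
opening: 0.0876
clock: 3.7
tool_pos: [0.4241, 0.1599, 0.1215]
orientation: [-180.0, -0.0, -153.3]
force: [0.2, 0.1, -0.1]
opening: 0.0131
{'clock': 3.7, 'joint_pos': array([ 4.56984522e+01,  5.31585514e+00, -3.47226310e+01,  1.20073385e-03,
       -4.99631664e+01, -1.89801133e+01]), 'qvel': array([-0.10091404, -0.0684931 , -0.05342127,  0.01266939,  0.07928783,
        0.07158103]), 'tau': array([-5.43269125e-03, -3.14671719e+01,  2.37557584e+01,  5.66124246e+00,
       -3.26742930e-02, -6.01122565e-05]), 'tool_pos': array([0.42409362, 0.1599386 , 0.12153984]), 'orientation': array([-1.79998593e+02, -1.26371923e-03, -1.53280889e+02]), 'force': array([ 0.22236584,  0.13668679, -0.11828241]), 'moment': array([ 0.0550684 , -0.03996781,  0.03321191]), 'opening': 0.013069498121049421}
```

```bash
python3 -m pendant '[[[0,0,30,0,0,0],[0,0,70,0,0,0],[0,0,110,0,0,0],[0,0,140,0,0,0],[0,-45,140,0,0,0],[0,-100,140,0,0,0],[0,-155,140,0,0,0],[0,-210,140,0,0,0],[15,-260,140,0,0,0],[28,-300,140,0,0,0]]]'
python3 -m pendant '[[[9,-45,0,0,0,0],[15,-75,0,0,0,0],[19,-95,0,0,0,0],[19,-97,0,0,0,0],[19,-97,0,0,0,0],[19,-97,0,0,0,0]]]'
python3 - <<'E'
from h import *
o=get_obs();s=snap('wrist'); print(o['tool_pos'],o['orientation'],o['joint_pos'],o['opening']); pickle.dump(s,open('w2.pkl','wb')); save(s,'w2')
E
```

```text
clock: 4.95
tool_pos: [0.4521, -0.142, 0.2617]
orientation: [-180.0, 0.0, -153.3]
force: [0.2, 0.5, -0.1]
opening: 0.0113
clock: 5.7
tool_pos: [0.471, -0.2364, 0.2617]
orientation: [-180.0, 0.0, -153.2]
force: [0.4, -0.4, -0.4]
opening: 0.0112
[ 0.47100534 -0.2364411   0.26168504] [-1.79998984e+02  1.53516849e-02 -1.53242091e+02] [-5.31999700e+00  5.24735511e+00 -1.46958129e+01 -7.75753826e-03
 -7.00432846e+01  3.20805527e+01] 0.011237933892633646
```

View pics/w2.png

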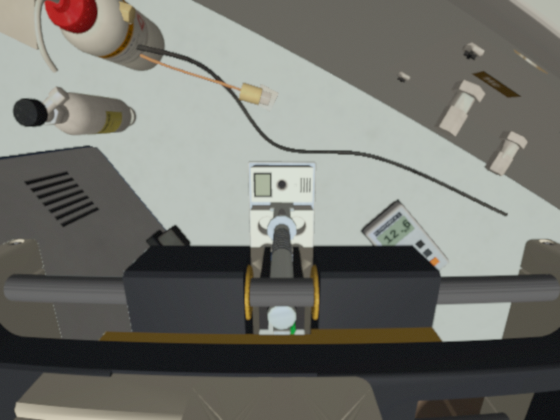

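The recess is at (282,184). The stylus (rod and collar) shows near (282,230) below the fingers. I take a close crop with numbers.

```bash
python3 - <<'E'
from h import *
s=pickle.load(open('w2.pkl','rb')); P=cloud(s); Z=P[:,:,2]; g=s['pixels'].sum(2)//3
save(s,'w2c',(240,155,325,295),4)
print('recess coarse',plane(s,[(282,184)],.048))
k=(g<75); k[:170]=0;k[198:]=0;k[:,:272]=0;k[:,296:]=0; v,u=np.nonzero(k); print('recess',u.mean(),v.mean(),len(u),plane(s,[(u.mean(),v.mean())],.048))
m=np.zeros(Z.shape,bool); m[195:290,255:312]=True
for a in np.arange(.13,.25,.01):
    q=P[m&(Z>a)&(Z<a+.01)]; q=q[np.hypot(q[:,0]-.471,q[:,1]+.237)<.03] if len(q) else q
    if len(q): print(round(a,2),len(q),q.mean(0).round(4),'mid',((q.min(0)+q.max(0))/2).round(4))
# predicted tip pixel
T=np.linalg.inv(s['pose']); K=np.array([[s['fx'],0,s['cx']],[0,s['fy'],s['cy']],[0,0,1]])
o=s['pose']@np.linalg.inv(s['tool_from_camera'])
for d in (0.109,.06):
    p=o[:3,3]-[0,0,d]; c=T[:3,:3]@p+T[:3,3]; print(d,cv2.projectPoints(c.reshape(1,3),np.zeros(3),np.zeros(3),K,np.array(s['dist']))[0])
E
```

```text
recess coarse [[ 0.47169001 -0.2403618   0.048     ]]
recess 281.5 184.0 30 [[ 0.47222867 -0.24009069  0.048     ]]
0.15 7 [ 0.4714 -0.2382  0.1559] mid [ 0.4708 -0.2378  0.1564]
0.16 15 [ 0.4714 -0.239   0.1645] mid [ 0.471  -0.2384  0.1648]
0.17 16 [ 0.4719 -0.2396  0.1735] mid [ 0.4716 -0.2391  0.1736]
0.2 395 [ 0.472  -0.2398  0.205 ] mid [ 0.4702 -0.2369  0.2051]
0.21 69 [ 0.4726 -0.2406  0.2151] mid [ 0.471  -0.2388  0.215 ]
0.22 90 [ 0.4722 -0.2409  0.2251] mid [ 0.4711 -0.2392  0.2249]
0.23 97 [ 0.4725 -0.2406  0.2351] mid [ 0.4709 -0.2389  0.2351]
0.24 126 [ 0.4724 -0.2407  0.2451] mid [ 0.471  -0.2392  0.2451]
0.109 [[[280.79803229 210.33532886]]]
0.06 [[[280.60667555 228.20633294]]]
```

View pics/w2c.png

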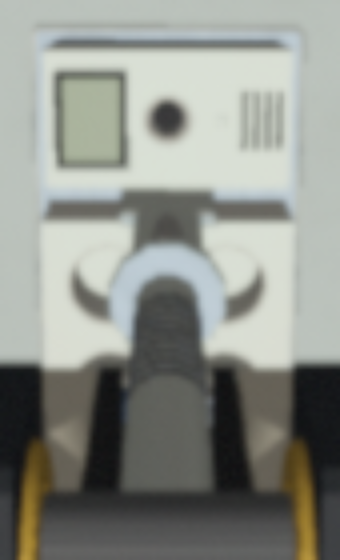

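```bash
python3 -m pendant '[[[1,-2,-25,0,0,0],[1,-2,-50,0,0,0],[1,-2,-72,0,0,0],[1,-2,-86,0,0,0],[1,-2,-92,0,0,0],[1,-2,-92,0,0,0],[1,-2,-92,0,0,0]]]'
python3 - <<'E'
from h import *
o=get_obs();s=snap('wrist'); print(o['tool_pos'],o['force']); pickle.dump(s,open('w3.pkl','wb'))
im=s['pixels'][100:290,215:350,::-1]; cv2.imwrite('pics/w3.png',cv2.resize(im,None,fx=3,fy=3,interpolation=cv2.INTER_CUBIC))
E
```

```text
clock: 6.62
tool_pos: [0.4726, -0.2392, 0.1704]
orientation: [-180.0, 0.1, -153.3]
force: [-0.5, 0.0, -0.9]
opening: 0.0114
[ 0.47257454 -0.23918488  0.17035009] [-0.49138822  0.04725922 -0.89189471]
```

View pics/w3.png

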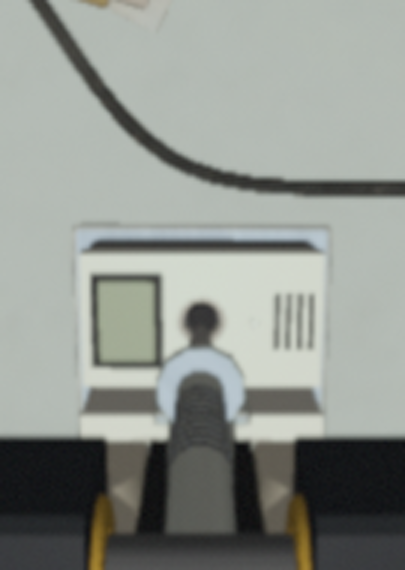

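The recess dark disc is at crop (203,319), i.e. pixel (282.7,206.3). The tapered tip is right below it, near crop (203,338).

```bash
python3 - <<'E'
from h import *
s=pickle.load(open('w3.pkl','rb')); P=cloud(s); Z=P[:,:,2]; g=s['pixels'].sum(2)//3
print(g[196:222,274:292])
print((Z[196:222,277:289]*1000).round(0).astype(int))
print('rec',plane(s,[(282.3,206.3)],.05), plane(s,[(282.3,201)],.051),plane(s,[(276,206)],.051),plane(s,[(288.5,206)],.051))
T=np.linalg.inv(s['pose']); K=np.array([[s['fx'],0,s['cx']],[0,s['fy'],s['cy']],[0,0,1]])
o=s['pose']@np.linalg.inv(s['tool_from_camera'])
p=np.array([o[:3,3]-[0,0,d] for d in (.109,.1,.06)]); c=p@T[:3,:3].T+T[:3,3]; print(cv2.projectPoints(c,np.zeros(3),np.zeros(3),K,np.array(s['dist']))[0])
m=np.zeros(Z.shape,bool); m[195:290,255:312]=True
for a in np.arange(.055,.15,.01):
    q=P[m&(Z>a)&(Z<a+.01)]; q=q[np.hypot(q[:,0]-.472,q[:,1]+.239)<.03]
    if len(q): print(round(a,3),len(q),q.mean(0).round(4))
E
```

```text
[[211 211 211 211 211 211 210 211 211 210 211 210 211 210 211 211 210 210]
 [211 210 210 210 210 210 211 210 209 210 210 211 210 211 211 210 210 210]
 [211 211 211 211 210 208 208 206 205 206 207 209 210 210 211 210 210 210]
 [211 211 210 207 204 200 196 191 188 192 195 201 207 209 210 211 210 210]
 [210 210 207 200 187 172 161 154 149 156 166 181 194 202 208 211 210 210]
 [210 207 199 185 157 122  97  88  86  94 112 141 168 189 202 209 210 210]
 [207 200 184 157 114  72  53  53  53  55  64  90 128 167 191 203 209 210]
 [204 189 166 124  74  53  53  55  54  55  54  59  92 141 174 194 207 210]
 [200 179 149  97  58  54  56  54  55  53  54  54  71 117 160 186 204 209]
 [195 170 134  83  55  52  54  54  53  54  53  53  65 104 150 180 200 208]
 [190 165 124  76  55  52  55  54  55  53  54  53  61  95 141 176 196 207]
 [188 163 120  79  58  54  53  57  55  55  54  54  63  94 139 174 196 207]
 [190 165 123  85  65  56  58  61  61  57  54  56  73 106 143 176 198 208]
 [193 171 141 108  81  65  64  68  68  63  59  67  89 123 158 184 202 209]
 [201 183 162 132 101  74  69  71  69  68  70  88 
[... 7608 characters left out ...]
   114                  115]]
rec [[ 0.47179778 -0.2404674   0.05      ]] [[ 0.47416772 -0.24517325  0.051     ]] [[ 0.47720836 -0.23836016  0.051     ]] [[ 0.46696462 -0.24351226  0.051     ]]
[[[280.88081046 210.43513607]]

 [[280.84630604 213.24198133]]

 [[280.66164336 228.27158345]]]
0.055 39 [ 0.4616 -0.2198  0.0602]
0.065 28 [ 0.4645 -0.2276  0.0711]
0.075 31 [ 0.4678 -0.2324  0.0803]
0.085 10 [ 0.4611 -0.2193  0.0897]
0.095 8 [ 0.4586 -0.2174  0.1   ]
0.105 376 [ 0.4734 -0.2421  0.1133]
0.115 68 [ 0.4738 -0.2436  0.1199]
0.125 83 [ 0.474  -0.2434  0.13  ]
0.135 93 [ 0.474  -0.2436  0.1401]
0.145 121 [ 0.474  -0.2433  0.1503]<stdin>:4: RuntimeWarning: invalid value encountered in cast
```

Tip and recess agree within about 1.3 mm, so I shift y by -1.3 mm and descend watching the force.

```bash
python3 -m pendant '[[[0,-1.3,-4,0,0,0],[0,-1.3,-8,0,0,0],[0,-1.3,-11,0,0,0],[0,-1.3,-11,0,0,0]]]'; python3 -m pendant '[[[0,0,-1,0,0,0],[0,0,-2,0,0,0],[0,0,-2,0,0,0]]]'; python3 -m pendant '[[[0,0,-1,0,0,0],[0,0,-1,0,0,0]]]';  python3 -m pendant '[[[0,0,-1,0,0,0],[0,0,-1,0,0,0]]]'
```

```text
clock: 7.18
tool_pos: [0.4719, -0.2404, 0.1582]
orientation: [180.0, -0.0, -153.3]
force: [-0.0, 0.7, -1.1]
opening: 0.0116
clock: 7.55
tool_pos: [0.4723, -0.2404, 0.1568]
orientation: [-180.0, 0.0, -153.3]
force: [-0.2, 0.1, 1.7]
opening: 0.0113
clock: 7.8
tool_pos: [0.4722, -0.2404, 0.1557]
orientation: [-180.0, 0.0, -153.3]
force: [-0.4, 0.2, 2.7]
opening: 0.0109
clock: 8.05
tool_pos: [0.4722, -0.2404, 0.1547]
orientation: [-180.0, 0.0, -153.3]
force: [-0.2, -0.6, 2.9]
opening: 0.0112
```

```bash
python3 -m pendant '[[[0,0,-0.7,0,0,0],[0,0,-0.7,0,0,0]]]';  python3 -m pendant '[[[0,0,-0.5,0,0,0],[0,0,-0.5,0,0,0],[0,0,-0.5,0,0,0]]]'
```

```text
clock: 8.3
tool_pos: [0.4723, -0.2404, 0.1541]
orientation: [-180.0, 0.0, -153.3]
force: [-0.6, -0.3, 5.0]
opening: 0.0115
clock: 8.68
tool_pos: [0.4724, -0.2405, 0.1539]
orientation: [-180.0, 0.0, -153.3]
force: [-0.8, 0.9, 7.5]
opening: 0.0111
```

The force now rises steeply, so the button is at its stop. I hold for 2.25 s, then lift.

```bash
H='[0,0,0,0,0,0]'; python3 -m pendant '[[[0,0,0,0,0,0],[0,0,0,0,0,0],[0,0,0,0,0,0],[0,0,0,0,0,0],[0,0,0,0,0,0],[0,0,0,0,0,0],[0,0,0,0,0,0],[0,0,0,0,0,0],[0,0,0,0,0,0]]]'; python3 -m pendant '[[[0,0,0,0,0,0],[0,0,0,0,0,0],[0,0,0,0,0,0],[0,0,0,0,0,0],[0,0,0,0,0,0],[0,0,0,0,0,0],[0,0,0,0,0,0],[0,0,0,0,0,0],[0,0,0,0,0,0]]]'
python3 -m pendant '[[[0,0,5,0,0,0],[0,0,20,0,0,0],[0,0,50,0,0,0],[0,0,80,0,0,0],[0,0,106,0,0,0],[0,0,106,0,0,0],[0,0,106,0,0,0]]]'
```

```text
clock: 9.8
tool_pos: [0.4724, -0.2405, 0.1539]
orientation: [-180.0, 0.0, -153.3]
force: [-0.8, 0.6, 7.0]
opening: 0.0109
clock: 10.92
tool_pos: [0.4724, -0.2406, 0.1539]
orientation: [-180.0, 0.0, -153.3]
force: [-0.4, 0.8, 6.7]
opening: 0.0117
clock: 11.8
tool_pos: [0.4717, -0.2401, 0.2592]
orientation: [180.0, -0.0, -153.3]
force: [0.1, -0.2, -0.6]
opening: 0.0112
```

```bash
python3 -m pendant '[[[-6,35,0,0,0,0],[-15,85,0,0,0,0],[-30,140,0,0,0,0],[-45,195,0,0,0,0],[-48,250,0,0,0,0],[-48,300,0,0,0,0],[-48,345,0,0,0,0],[-48,380,0,0,0,0],[-48,400.3,0,0,0,0],[-48,400.3,0,0,0,0]]]'
python3 -m pendant '[[[0,0,-25,0,0,0],[0,0,-50,0,0,0],[0,0,-70,0,0,0],[0,0,-80,0,0,0],[0,0,-80,0,0,0],[0,0,-80,0,0,0]]]'
python3 - <<'E'
from h import *
o=get_obs();s=snap('wrist'); print(o['force'],o['tool_pos']); pickle.dump(s,open('w4.pkl','wb'))
im=s['pixels'][130:290,215:350,::-1]; cv2.imwrite('pics/w4.png',cv2.resize(im,None,fx=3,fy=3,interpolation=cv2.INTER_CUBIC))
E
```

```text
clock: 13.05
tool_pos: [0.4238, 0.1605, 0.2586]
orientation: [-180.0, -0.1, -153.2]
force: [-0.4, 0.2, -0.9]
opening: 0.0116
clock: 13.8
tool_pos: [0.4245, 0.1599, 0.1801]
orientation: [180.0, 0.1, -153.3]
force: [-0.6, 0.3, -0.1]
opening: 0.0114
[-0.63167609  0.31140519 -0.07726141] [0.42453974 0.1599439  0.18011085]
```

View pics/w4.png

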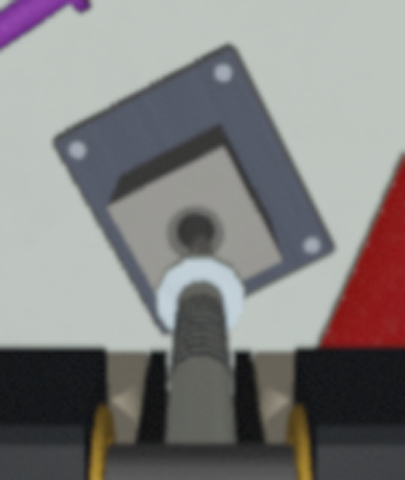

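The hole is at crop (195,231) and the shank just below it, slightly to the right. I quantify this.

```bash
python3 - <<'E'
from h import *
s=pickle.load(open('w4.pkl','rb')); P=cloud(s); Z=P[:,:,2]; g=s['pixels'].sum(2)//3
np.set_printoptions(linewidth=200)
print(g[196:222,268:296])
print(np.nan_to_num(Z[200:224,272:292]*1000).round(0).astype(int))
print('hole',plane(s,[(280,207)],.06), plane(s,[(280,202)],.06),plane(s,[(281,207)],.06))
E
```

```text
[[151 151 150 151 150 151 152 151 151 151 151 151 151 151 152 152 152 152 152 151 151 151 151 151 151 151 151 151]
 [151 151 151 151 151 152 151 151 151 150 149 148 148 148 150 150 151 152 152 151 151 151 151 152 151 152 151 150]
 [150 150 151 151 151 151 150 148 143 141 138 136 136 137 139 143 147 150 151 151 150 152 151 151 152 151 151 151]
 [151 150 150 151 150 148 143 138 129 122 119 118 118 119 122 128 136 142 147 150 151 151 151 151 151 151 151 151]
 [150 151 151 150 147 141 130 121 112 105 103 101 101 104 109 114 119 128 136 146 150 151 151 152 151 151 152 151]
 [152 151 150 148 140 130 117 108  99  86  81  77  79  84  91  98 105 114 124 137 148 151 152 151 151 152 152 151]
 [151 151 149 142 129 117 109  96  81  66  62  61  61  63  66  75  87 103 114 126 142 149 151 151 151 151 151 151]
 [151 150 146 134 119 110  98  77  62  55  56  55  57  56  58  59  68  88 107 118 132 146 150 151 150 151 151 151]
 [150 149 141 125 113 105  87  65  55  56  56  57  57  57  56  55  59  76  99 112 124 139 149 152 151 151 151 152]
 [151 148 137 120 111 101  75  57  54  55  56  56  57  56  56  56
[... 3299 characters left out ...]
0]
 [ 60  60 120 122 123 122 123 123 123 123 123 124 123 123 124 123 122 120 120  59]
 [120 122 123 123 122 123 124 124 122 124 125 124 123 123 123 123 123 123 121 121]
 [123 123 123 124 124 122 123 124 124 124 123 124 124 124 125 123 122 123 125 123]
 [122 123 123 125 124 123 124 124 124 124 125 124 123 123 124 124 124 123 123 123]
 [124 124 125 124 124 124 124 124 124 123 123 123 123 123 124 123 124 123 124 124]
 [124 123 123 123 121 124 123 123 124 123 124 123 123 123 125 124 125 124 123 123]
 [122 124 123 123 124 123 123 123 124 123 123 124 124 122 124 123 124 124 124 123]]
hole [[0.42534351 0.16025838 0.06      ]] [[0.42746597 0.15601666 0.06      ]] [[0.42452087 0.15984502 0.06      ]]
```

The hole is 1.4 mm along the jaw axis from the tip, so I correct by (+1.2,+0.6) and insert.

```bash
python3 -m pendant '[[[1.2,0.6,0,0,0,0],[1.2,0.6,-10,0,0,0],[1.2,0.6,-20,0,0,0],[1.2,0.6,-25,0,0,0]]]'; python3 -m pendant '[[[0,0,-10,0,0,0],[0,0,-20,0,0,0],[0,0,-29,0,0,0],[0,0,-30,0,0,0],[0,0,-30,0,0,0]]]'; python3 -m pendant '[[[0,0,-1,0,0,0],[0,0,-2,0,0,0],[0,0,-2,0,0,0]]]'
```

```text
clock: 14.35
tool_pos: [0.4248, 0.1602, 0.1532]
orientation: [-180.0, -0.1, -153.3]
force: [-0.1, 0.8, -0.3]
opening: 0.0117
clock: 14.98
tool_pos: [0.4254, 0.1606, 0.1244]
orientation: [-180.0, 0.0, -153.3]
force: [1.1, -0.6, -0.6]
opening: 0.0115
clock: 15.35
tool_pos: [0.4253, 0.1605, 0.1224]
orientation: [180.0, 0.0, -153.3]
force: [-0.1, -0.1, -0.9]
opening: 0.0116
```

```bash
python3 -m pendant '[[[0,0,-0.8,0,0,0],[0,0,-0.8,0,0,0]]]'; python3 -m pendant '[[[0,0,-0.7,0,0,0],[0,0,-0.7,0,0,0]]]'
```

```text
clock: 15.6
tool_pos: [0.4253, 0.1605, 0.1215]
orientation: [-180.0, -0.0, -153.3]
force: [-0.2, 0.0, 0.1]
opening: 0.0117
clock: 15.85
tool_pos: [0.4255, 0.1606, 0.1214]
orientation: [-180.0, 0.0, -153.3]
force: [-2.6, -0.3, 6.4]
opening: 0.0115
```

Contact is at the original height, so the stylus is seated. I release, rise and check.

```bash
python3 -m pendant '[[[0,0,0.5,0,0,0],[0,0,0.5,0,0,0],[0,0,0.5,0,0,0],[0,0,0.5,0,0,0],[0,0,0.5,0,0,0],[0,0,0.5,0,0,0]]]' -1
python3 -m pendant '[[[0,0,15,0,0,0],[0,0,50,0,0,0],[0,0,100,0,0,0],[0,0,150,0,0,0],[0,0,180,0,0,0],[0,0,180,0,0,0],[0,0,180,0,0,0]]]'
python3 - <<'E'
from h import *
o=get_obs();s=snap('wrist'); print(o['tool_pos']); P=cloud(s); Z=P[:,:,2]
m=np.zeros(Z.shape,bool); m[130:215,240:320]=True
for a,b in ((.165,.18),(.08,.165),(.062,.075)):
    q=P[m&(Z>a)&(Z<b)]; print(a,b,len(q),q.mean(0).round(4),q[:,2].max())
save(s,'w5',(215,120,350,250),4)
E
```

```text
clock: 16.6
tool_pos: [0.4253, 0.1605, 0.1213]
orientation: [-180.0, -0.0, -153.3]
force: [-0.1, 0.3, -0.3]
opening: 0.0657
clock: 17.48
tool_pos: [0.4249, 0.1603, 0.3007]
orientation: [180.0, -0.0, -153.3]
force: [0.2, -0.1, -0.3]
opening: 0.0874
[0.42486119 0.1603485  0.30069129]
0.165 0.18 134 [0.4249 0.1598 0.1711] 0.17344221701404994
0.08 0.165 166 [0.4266 0.1565 0.1258] 0.16445953735938057
0.062 0.075 127 [0.4261 0.1576 0.0655] 0.0749505734073877
```

View pics/w5.png

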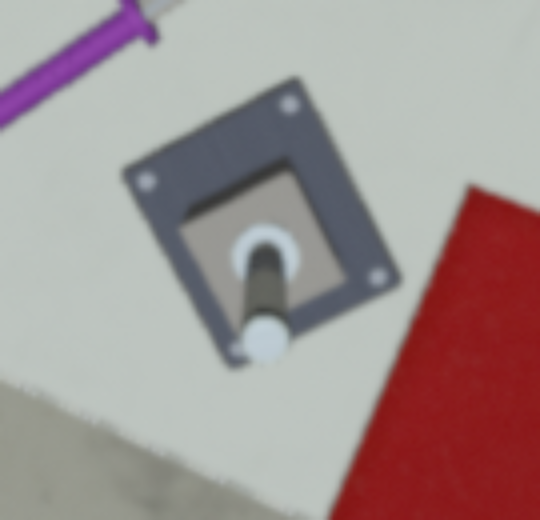

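The stylus is seated and upright, its collar on the block and its top at 171 mm. Now I go over the carrier bar, 20 mm towards the logger, and refine numerically from the wrist camera.

```bash
python3 -m pendant '[[[0,-35,0,0,0,0],[0,-80,0,0,0,0],[0,-130,0,0,0,0],[0,-180,0,0,0,0],[4,-230,0,0,0,0],[10,-280,0,0,0,0],[14,-315,0,0,0,0],[14,-334,0,0,0,0],[14,-334,0,0,0,0],[14,-334,0,0,0,0]]]'
python3 -m pendant '[[[0,0,0,0,0,0],[0,0,0,0,0,0]]]'
python3 - <<'E'
from h import *
o=get_obs();s=snap('wrist'); print(o['tool_pos'],o['orientation']); P=cloud(s); Z=P[:,:,2]
d=np.hypot(P[:,:,0]-.4303,P[:,:,1]+.156)
m=(d<.065)&(Z>.104)&(Z<.13)&(s['pixels'].max(2)<75)
q=P[m][:,:2]; c=(q.min(0)+q.max(0))/2
w,V=np.linalg.eigh(np.cov(q.T)); t=V[:,1]; a=(q-q.mean(0))@t; print(len(q),q.mean(0),'mid along',q.mean(0)+t*(a.min()+a.max())/2,'len',np.ptp(a),'ang',np.degrees(np.arctan2(t[1],t[0])), 'z max',P[m][:,2].max())
n=np.array([.893,.449]); b=(q-np.array(o['tool_pos'])[:2])@n; print('lateral offset of bar from tcp',np.median(b),np.percentile(b,[2,98]))
save(s,'w6')
E
```

```text
clock: 18.77
tool_pos: [0.439, -0.1731, 0.3007]
orientation: [180.0, -0.1, -153.3]
force: [-0.5, 0.8, 0.4]
opening: 0.0876
clock: 19.02
tool_pos: [0.4394, -0.1728, 0.3014]
orientation: [-180.0, 0.0, -153.2]
force: [0.6, 0.0, -0.1]
opening: 0.0878
[ 0.43935793 -0.17284943  0.30142116] [-1.79997823e+02  1.29441655e-02 -1.53215462e+02]
1256 [ 0.43181042 -0.15923774] mid along [ 0.43106139 -0.15775161] len 0.10254311108233485 ang 116.74848824611144 z max 0.12289272308615828
lateral offset of bar from tcp -0.0010959467645652297 [-0.00824854  0.0069819 ]
```

View pics/w6.png

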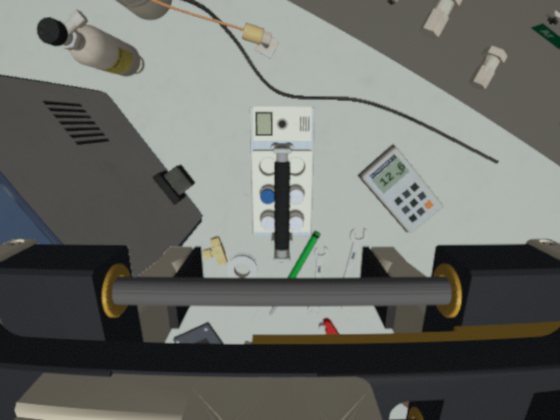

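The bar is centred and parallel to the pads, from (282,165) to (282,245). I descend with a 2 mm trim and grip.

```bash
python3 -m pendant '[[[0,-2,-40,0,0,0],[0,-2,-85,0,0,0],[0,-2,-130,0,0,0],[0,-2,-170,0,0,0],[0,-2,-195,0,0,0],[0,-2,-207,0,0,0],[0,-2,-207,0,0,0],[0,-2,-207,0,0,0]]]'
python3 -m pendant '[[[0,0,0,0,0,0],[0,0,0,0,0,0],[0,0,0,0,0,0],[0,0,0,0,0,0],[0,0,0,0,0,0],[0,0,0,0,0,0],[0,0,0,0,0,0],[0,0,0,0,0,0]]]' 1
```

```text
clock: 20.08
tool_pos: [0.4402, -0.1755, 0.0954]
orientation: [-179.9, 0.1, -153.3]
force: [0.2, -0.5, 0.0]
opening: 0.0876
clock: 21.08
tool_pos: [0.4396, -0.1754, 0.0944]
orientation: [-180.0, 0.0, -153.3]
force: [0.8, 1.0, -1.4]
opening: 0.0173
```

Gripped at 17 mm on the sleeve. I lift gently.

```bash
python3 -m pendant '[[[0,0,2,0,0,0],[0,0,5,0,0,0],[0,0,9,0,0,0],[0,0,13,0,0,0],[0,0,16,0,0,0],[0,0,18,0,0,0],[0,0,18,0,0,0]]]'
python3 - <<'E'
from h import *
o=get_obs(); print(o['force'],o['moment'])
E
python3 -m pendant '[[[0,0,3,0,0,0],[0,0,10,0,0,0],[0,0,20,0,0,0],[0,0,32,0,0,0],[0,0,45,0,0,0],[0,0,58,0,0,0],[0,0,70,0,0,0],[0,0,78,0,0,0],[0,0,81,0,0,0],[0,0,82,0,0,0]]]'
python3 -m pendant '[[[0,0,0,0,0,0],[0,0,0,0,0,0],[0,0,0,0,0,0],[0,0,0,0,0,0],[0,0,0,0,0,0],[0,0,0,0,0,0],[0,0,0,0,0,0],[0,0,0,0,0,0]]]'
python3 - <<'E'
from h import *
o=get_obs(); print(o['force'],o['moment'])
s=snap('wrist'); P=cloud(s); Z=P[:,:,2]
d=np.hypot(P[:,:,0]-.472,P[:,:,1]+.24)
q=P[(d<.03)&(Z>.1)&(Z<.18)]; q=q[abs(q[:,2]-np.median(q[:,2]))<.006]
A=np.c_[q[:,:2],np.ones(len(q))]; c=np.linalg.lstsq(A,q[:,2],rcond=None)[0]; print('logger top z',np.median(q[:,2]),len(q),'tilt deg',np.degrees(np.arctan(np.hypot(*c[:2]))))
sc=snap('scene'); tp=snap('top')
save(s,'w7',(230,80,350,270),3)
a=cv2.imread('pics/w7.png'); b=sc['pixels'][150:330,150:430,::-1]
b=cv2.resize(b,None,fx=1.5,fy=1.5); h=max(a.shape[0],b.shape[0]); f=lambda i:cv2.copyMakeBorder(i,0,h-i.shape[0],0,0,cv2.BORDER_CONSTANT)
cv2.imwrite('pics/fin.png',np.hstack([f(a),f(b)])); 
P=cloud(tp); Z=P[:,:,2]
w=lambda u0,u1,v0,v1:P[v0:v1,u0:u1].reshape(-1,3)
for n,k in (('tape',w(262,282,216,235)),('tee',w(265,286,197,215)),):
    k=k[(k[:,2]>.006)&(k[:,2]<.03)]; print(n,len(k),np.median(k,0) if len(k) else '')
k=w(190,225,200,245); k=k[k[:,2]>.1]; print('stylus',k[:,2].max(),np.median(k,0))
E
```

```text
clock: 21.95
tool_pos: [0.4394, -0.1755, 0.1125]
orientation: [-180.0, 0.0, -153.3]
force: [0.2, 0.2, -6.0]
opening: 0.0172
[ 0.16110714  0.20027538 -5.98749181] [ 0.03544745  0.00360855 -0.00212968]
clock: 23.2
tool_pos: [0.4391, -0.1754, 0.1943]
orientation: [180.0, -0.0, -153.3]
force: [0.2, -0.6, -5.5]
opening: 0.0171
clock: 24.2
tool_pos: [0.4393, -0.1755, 0.1944]
orientation: [-180.0, 0.0, -153.3]
force: [0.4, -1.3, -5.7]
opening: 0.0173
[ 0.41555949 -1.25219497 -5.72276378] [ 0.08744557 -0.00592445 -0.00390483]
logger top z 0.15081669465101222 5992 tilt deg 1.0629762134362355
tape 28 [ 0.42732319 -0.02990988  0.0122046 ]
tee 6 [ 0.47800582 -0.03290321  0.00912293]
stylus 0.6950260613876864 [0.34732436 0.04719574 0.65969825]
```

View pics/fin.png

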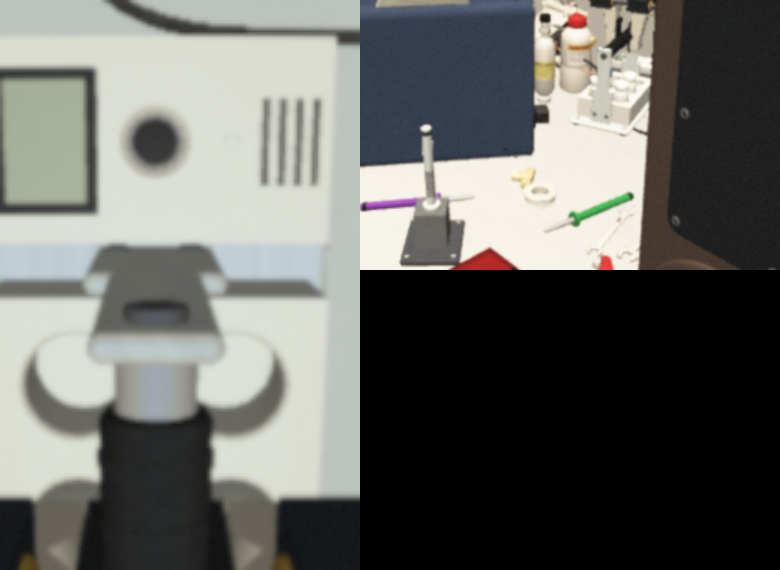

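The carrier hangs level (1.1° by depth, logger top at 151 mm, so the underside is at about 100 mm). The stylus is seated in its stand, and the visible vials look seated. The tape and tee look untouched in the scene view; the top view of them is partly hidden by the arm. I hand in.

```bash
python3 -c "
from plant import *
print(close_job())"
```

```text
the job is handed in; nothing more can be done
None
```

I handed the job in with the carrier held in the air; all steps were carried out, though not every vial could be checked by eye. The clock stood at 24.2 s before my last pictures, out of the 70 s allowed. The interface gave no verdict.

- **Button press:** I pressed the recessed start button with the stylus tip and held it for over 2 s. The contact force was about 8 N, and it rose steeply at the end of the travel, so the button was at its stop.
- **Stylus:** I put it back in its stand after a 1.4 mm sideways correction. The last close measurement had its top at 171 mm, and it stood upright with the collar on the block; the final scene picture still shows it seated.
- **Carrier:** I gripped the bar 20 mm towards the logger and lifted. The underside is at about 100 mm, the tilt about 1°, and the held weight about 5.7 N.
- **Vials:** those in view look seated, but the arm and bar hid some, so I did not check every one separately.
- **Tape roll and tee:** the arm partly hid both in the last top view, so that position check disagreed with the first by 16 to 18 mm and is unreliable. The scene picture shows them lying undisturbed, and the tool never came near them.
- **Stylus from above:** the final top-view check of the stylus was blocked by the arm, so it counts as failed.

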